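Sand a shelf board with a sprung sanding block

ROBOT

A 6-joint arm with a two-finger parallel gripper is mounted at the origin on the work surface. World frame = base frame: x ahead of the robot, y to its left, z up, the work surface at z = 0. Lengths are in mm, angles in rad, forces in N, time in s.
With the tool pointing down it reaches from about 400 to 825 mm from the base axis. Payload 7 kg.
Tool frame: the origin (TCP) lies at the very end of the fingers, on their centre line; the grasp point (between the pads) lies 19 mm behind it; z points along the fingers, y is the line along which they close (so a half turn about z gives the same grasp; the last joint's range is limited). The gripper opens to 88 mm and grips with 3 to 60 N. Pads are 19 mm wide; open, the fingers measure 130 mm over their backs; the gripper's body (78 mm by 193 mm) begins 47 mm behind the grasp point.
Start: joints at [-0.965, 0.359, 0.012, 0, -1.224, -0.288], TCP at [210.895, -641.185, 226.561] pointing down, gripper open.
Joint ranges: [-3.07, 3.07], [-1.43, 2.12], [-1.02, 1.25], [-3.03, 1.67], [-3.05, -0], [-3.03, 3.03]. Speed limits (rad/s): [2.39, 2.39, 3.01, 3.14, 3.14, 3.14].

INTERFACE

Orientations are given as a unit quaternion [x, y, z, w].
In Python, from plant import bot gives the robot as it stands. Calls block until the motion is done:
- bot.move_ptp(position, orientation): joint-space move of the TCP to a pose.
- bot.line_to(position, velocity=150, ori=None): straight line of the TCP; ori=None keeps the orientation; velocity is the mean speed in mm/s.
- bot.move_joints(angles): joint-space move.
- bot.move_gripper(opening, force=None): finger opening in mm; force is the grip in N (None keeps the last); returns when the fingers have stopped.
- bot.pause(seconds).
- bot.solve_ik(position, orientation): joint angles nearest the present ones, or None.
- bot.read_state(): the state.
- bot.camera(name): name is "side" or "top" or "wrist"; returns the picture (400x640x3 uint8, red, green, blue); there is no depth.
- bot.get_calibration(name): a dict with "fx", "fy", "cx", "cy" (pixels), "view" (4x4, takes a point from world to camera coordinates); the wrist camera has in their place "T_tool_cam" (4x4, takes a point from camera to tool coordinates, whose origin is the TCP and whose axes are the flange's). Camera axes: x right, y up, looking along -z (the intrinsics and any distortion apply to the point x, -y, -z); pixel columns grow to the right and rows downward; lengths in mm; the calibration is good to about 2 mm. A picture is of the moment at which its call begins: read the wrist's pose just before it. get_calibration takes no time and is no camera call.
A pose or a line that the arm cannot do raises bot.Unreachable and nothing moves.
- bot.close_job(): hands the job in; it is judged then, once.
The state is a dict: "t": time; "joint_pos": joint angles; "qvel": joint speeds; "tau": joint torques, N m; "tcp_pos": TCP position; "eef_rot": TCP orientation; "contact_force": force on the tool from outside, world axes, zero at the start; "moment": the same for the moment, N m; "width": finger opening in mm; "finger_force": force on a finger pad.
Only numpy, scipy, OpenCV 4.12 (cv2) and the standard library are available. Lean on these libraries where they do the work, as an engineer would, in place of code of your own. Each camera call takes 0.05 s, during which the arm holds its last target. There are 200 camera calls.

TASK

Pick up the sanding block with the thick sprung sole and set it lengthwise on the middle of the board's width, right beside the steel clamp (a gap of no more than two fingers). Press down until the sole has sunk about half-way into the block, and sweep it along the board with that steady pressure, without lifting, easing off or bottoming the sole out, until it is just as close to the wooden batten at the other end. Leave it standing there on the board, let go.

Things in the scene. Friction and masses are not known exactly. Their poses are not given: they have to be found in the camera images.
- block_grip (a point): Loose grey sanding block, 0.32 kg: centre of its bar handle (80 long x 28 wide x 40 mm high), 60 mm above the sole's underside when unpressed. x along the block, y across, z up; same either way round. Handle sits on a grey body 104 x 64 x 18 mm (top 20 mm below this point) over a black sole 100 x 60 mm showing 22 mm. Not the wooden float: like handle, base only 10 mm thick.
- sole (a joint): How far the black sole has sunk up into the block's body, in m: 0 when free (hanging or just standing), 0.016 bottomed out. Sprung: it begins to sink at about 4 N (more than the block's own weight), then takes 0.5 N per mm, so about 8 N half-way (0.008).
- clamp: Steel strap clamp with two wing bolts, fixed across one end (either end) of a fixed pale board 380 x 90 x 28 mm. Origin: on the board's top face, on its width's centre line, mid-way in the clamp's 24 mm thickness along the board, 25 mm from the board's end. x along the board, y across, z up. Strap 132 mm long across the board; bolts reach 28 mm above its face.
- batten: Dark wooden batten, 24 mm along the board, 86 mm across, 18 mm high, fixed on the board's face at the end opposite the clamp, 330 mm from it centre to centre; 306 mm of bare face lie between. Origin: on the board's top face, on its width's centre line, mid-way in the batten's thickness. Axes as the clamp's.
Mind the look-alikes: they are no part of the job. What is shaped like the part that bears block_grip but green or pink is not meant.

How it is judged:
By the outcome, as a careful person would: the job done as asked, in the order asked, and still so for the second after the job is handed in, with the robot touching nothing.
It also fails if it takes over 48 s, if anything falls off the work surface, if the arm or the gripper's body presses on something with over 40 N, if the wrist force passes 120 N, or if a joint passes its speed limit or range.

## Working session

There is one attempt and no reset: what is moved stays moved. The work goes in short steps, each a Python script; the robot and the scene stay as the last script left them, time stands still between calls to the robot, and variables do not carry over. Pictures are saved under pics/ and viewed, at most 10 in all, crops included, and the job is handed in when it is done.

```bash
mkdir -p pics; ls; python3 - <<'E'
from plant import bot
import cv2, numpy as np
for n in ("top","side"):
    im=bot.camera(n); cv2.imwrite(f"pics/{n}0.png",im[:,:,::-1]); c=bot.get_calibration(n); print(n,{k:(np.round(v,3).tolist() if k=="view" else v) for k,v in c.items()})
c=bot.get_calibration("wrist");print(c)
s=bot.read_state();print(s)
E
```

```text
pics
top {'fx': 362.07717633407805, 'fy': 362.07717633407805, 'cx': 319.15533493985487, 'cy': 191.00961270337564, 'view': [[0.018, -1.0, 0.016, 66.582], [0.997, 0.02, 0.07, -493.003], [-0.07, 0.014, 0.997, -1136.205], [0.0, 0.0, 0.0, 1.0]]}
side {'fx': 362.13897487936896, 'fy': 362.13897487936896, 'cx': 321.96456181590884, 'cy': 198.8730520000184, 'view': [[-0.996, -0.087, -0.008, 474.491], [0.057, -0.718, 0.693, -33.19], [-0.066, 0.69, 0.721, -956.176], [0.0, 0.0, 0.0, 1.0]]}
{'fx': 339.64930121118385, 'fy': 339.64930121118385, 'cx': 320.2985984126588, 'cy': 198.56747115969029, 'T_tool_cam': array([[-1.74413683e-03,  9.65837997e-01,  2.59140738e-01,
         6.94448343e+01],
       [ 9.99997493e-01,  2.04854826e-03, -9.04656272e-04,
        -3.08928486e-01],
       [-1.40461371e-03,  2.59138510e-01, -9.65839148e-01,
        -1.59051261e+02],
       [ 0.00000000e+00,  0.00000000e+00,  0.00000000e+00,
         1.00000000e+00]])}
{'t': 0.1, 'joint_pos': array([-9.64902200e-01,  3.59309132e-01,  1.11689714e-02, -3.13487074e-04,
       -1.22408835e+00, -2.88067122e-01]), 'qvel': array([ 0.00054963, -0.00216759,  0.00232157,  0.00085916, -0.00077178,
        0.00017432]), 'tau': array([-1.59178322e-03, -5.84163308e+01,  2.93753582e+01,  7.01554924e+00,
        1.01999781e-02, -6.21310005e-05]), 'tcp_pos': array([ 210.76440132, -640.80279249,  225.72749207]), 'eef_rot': array([-1.58192755e-01,  9.87407979e-01,  7.09444636e-04, -1.76627729e-04]), 'contact_force': array([ 0.64338664, -0.2430846 , -0.17116292]), 'moment': array([ 0.0156105 , -0.04750727,  0.04702243]), 'finger_force': 0.0, 'width': 87.39023743741137}
```

View pics/top0.png

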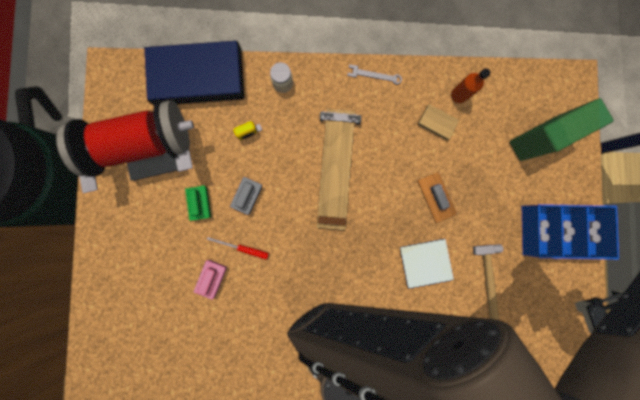

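View pics/side0.png

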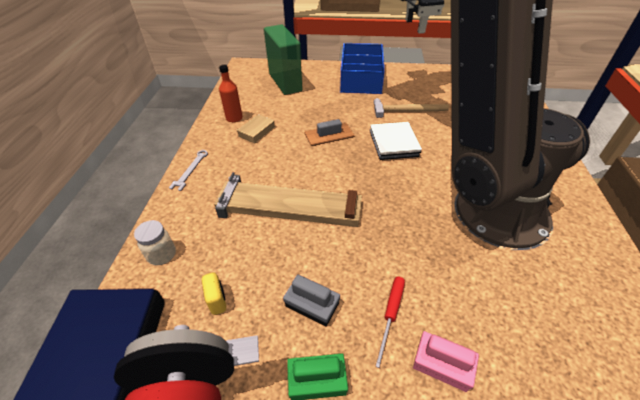

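The top view shows the grey block at about (246,196). The board's clamp is at (340,118), far from the robot, and its batten is at (332,222), near it. The side view confirms the grey block at (312,298) has a thick black sole; the orange-based float at (330,132) is the look-alike.

```bash
cat > h.py <<'E'
import numpy as np, cv2
from plant import bot
from scipy.spatial.transform import Rotation as R
def cam(name, st=None):
    c=bot.get_calibration(name)
    if name=="wrist":
        T=np.eye(4);T[:3,:3]=R.from_quat(st["eef_rot"]).as_matrix();T[:3,3]=st["tcp_pos"]; W=T@c["T_tool_cam"]
    else: W=np.linalg.inv(np.array(c["view"]))
    return c,W
def ray(C,px):
    c,W=C; u,v=px
    return W[:3,3], W[:3,:3]@np.array([(u-c["cx"])/c["fx"],-(v-c["cy"])/c["fy"],-1.])
def onz(C,px,z):
    o,d=ray(C,px); return o+d*(z-o[2])/d[2]
def cross(a,b):
    (o1,d1),(o2,d2)=a,b
    s=np.linalg.lstsq(np.c_[d1,-d2],o2-o1,rcond=None)[0]; p=o1+d1*s[0];q=o2+d2*s[1]
    return (p+q)/2,np.linalg.norm(p-q)
def proj(C,p):
    c,W=C; q=np.linalg.inv(W)@np.r_[p,1]
    return np.array([c["cx"]+c["fx"]*q[0]/-q[2], c["cy"]-c["fy"]*q[1]/-q[2]])
def down(yaw):  # tool x along (cos,sin) yaw, z down
    c,s=np.cos(yaw),np.sin(yaw)
    return R.from_matrix(np.array([[c,s,0],[s,-c,0],[0,0,-1.]])).as_quat()
E
python3 - <<'E'
from h import *
t,s=cam("top"),cam("side")
# handle top centre, clamp strap mid, batten mid
for n,a,b,z in (("handle",(248,195),(312,291),78),("clampmid",(340,118),(229,195),40),("batten",(332,221),(352,203),46)):
    print(n,cross(ray(t,a),ray(s,b)),onz(t,a,z),onz(s,b,z))
for n,a,z in (("cornNL",(319,227),28),("cornNR",(346,228),28)): print(n,onz(t,a,z))
print(R.from_quat(bot.read_state()["eef_rot"]).as_matrix().round(2))
E
```

```text
handle (array([472.02036584, 297.04299206,  40.58241656]), np.float64(2.372358825800218)) [471.1200224  290.30779037  78.        ] [467.52698692 318.10810102  78.        ]
clampmid (array([729.11993668,  12.83222523,  16.46527738]), np.float64(1.0610590160695899)) [723.12854127  14.55006588  40.        ] [717.87789849  35.21745896  40.        ]
batten (array([396.39119483,  34.49827906,  35.781311  ]), np.float64(2.0975473960454285)) [397.55688661  35.00833388  46.        ] [395.5804995   44.16058842  46.        ]
cornNL [377.88115935  74.51681781  28.        ]
cornNR [376.28899111 -10.16938725  28.        ]
[[-0.95 -0.31 -0.  ]
 [-0.31  0.95  0.  ]
 [ 0.    0.   -1.  ]]
```

```bash
python3 - <<'E'
from h import *
for y in (-0.6,np.pi-0.6):
    print(y,bot.solve_ik([471,290,230],down(y)),bot.solve_ik([660,20,100],down(y+0.54)),bot.solve_ik([465,30,100],down(y+0.54)))
y=np.pi-0.6
bot.move_ptp([471,290,230],down(y)); bot.pause(.2)
st=bot.read_state(); im=bot.camera("wrist"); np.savez("w1.npz",im=im,**{k:st[k] for k in("tcp_pos","eef_rot")})
im2=bot.camera("top")
print(st["t"],st["tcp_pos"],st["contact_force"])
cv2.imwrite("pics/w1.png",im[:,:,::-1])
E
```

```text
-0.6 [ 0.90600708  0.15641894 -0.25409636  0.         -1.16028103  0.06478925] [ 0.32501459  0.43340977 -0.1796281   0.         -0.95775846  1.18578174] [ 0.48865487  0.14286893 -0.60778549  0.         -0.82014191  1.02214146]
2.541592653589793 None [ 0.32501459  0.43340977 -0.1796281   0.         -0.95775846 -1.95581091] [ 0.48865487  0.14286893 -0.60778549  0.         -0.82014191 -2.1194512 ]Traceback (most recent call last):
  File "<stdin>", line 5, in <module>
plant.Unreachable: the arm cannot take that pose within its joint ranges
```

```bash
python3 - <<'E'
from h import *
y=-0.6
bot.move_ptp([471,290,230],down(y)); bot.pause(.2)
st=bot.read_state(); im=bot.camera("wrist"); np.savez("w1.npz",im=im,**{k:st[k] for k in("tcp_pos","eef_rot")})
print(st["t"],st["tcp_pos"],st["contact_force"])
cv2.imwrite("pics/w1.png",im[:,:,::-1])
E
```

```text
3.675 [471.17516257 289.70499761 229.96053174] [-0.61767655  0.62667379  0.37763847]
```

View pics/w1.png

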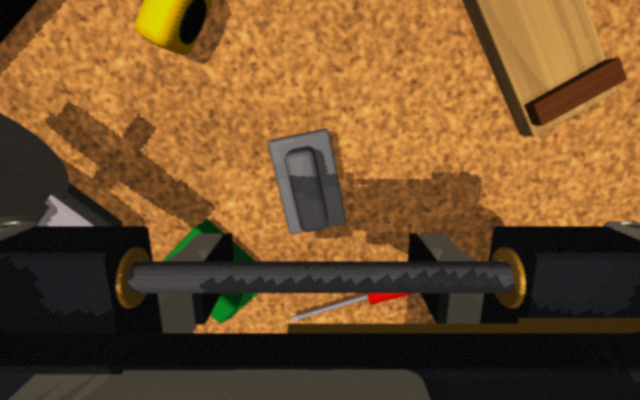

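The wrist view shows the grey block centred near (307,183). The body-top corners are about (269,141), (327,130), (345,222) and (291,233), with the handle on top, and the batten is at upper right.

```bash
python3 - <<'E'
from h import *
d=np.load("w1.npz"); C=cam("wrist",d); im=d["im"]
hsv=cv2.cvtColor(im,cv2.COLOR_RGB2HSV)
m=((hsv[...,1]<70)&(hsv[...,2]>25)).astype(np.uint8)*255; m[:100]=0;m[245:]=0;m[:,:240]=0;m[:,380:]=0
m=cv2.morphologyEx(m,cv2.MORPH_OPEN,np.ones((3,3)))
ct=max(cv2.findContours(m,cv2.RETR_EXTERNAL,cv2.CHAIN_APPROX_NONE)[0],key=cv2.contourArea)
def rect(P):
    (c,wh,a)=cv2.minAreaRect(P.astype(np.float32)); b=cv2.boxPoints((c,wh,a))
    e=[b[1]-b[0],b[2]-b[1]]; e=max(e,key=np.linalg.norm); return c,wh,np.arctan2(e[1],e[0])
print(cv2.contourArea(ct), rect(np.array([onz(C,p,40)[:2] for p in ct[:,0]])))
Q=np.array([onz(C,p,40)[:2] for p in ((269,141),(327,130),(345,222),(291,233))])
print("picked",Q.mean(0),[np.linalg.norm(Q[i]-Q[(i+1)%4]) for i in range(4)],rect(Q)[2])
H=np.array([onz(C,p,80)[:2] for p in ((286,151),(313,147),(327,228),(303,231))])
print("handle",H.mean(0),[np.linalg.norm(H[i]-H[(i+1)%4]) for i in range(4)],rect(H)[2])
# batten top corners
B=[onz(C,p,46) for p in ((527,104),(620,60))]; print(B,np.linalg.norm(B[0]-B[1]))
B=[onz(C,p,28) for p in ((517,125),)]; print(B)
E
```

```text
5476.5 ((472.06024169921875, 305.15484619140625), (62.3458366394043, 103.75659942626953), np.float32(-0.3987339))
picked [472.3688414 304.6276213] [np.float64(59.996276513626746), np.float64(100.04687970349666), np.float64(60.21774956033687), np.float64(101.75249142430778)] -0.40305933
handle [473.50577259 303.00917843] [np.float64(24.804277753473748), np.float64(78.87503746642314), np.float64(23.40671860682033), np.float64(78.58272056541841)] -0.4358529
[array([417.32192712,  83.07459294,  46.        ]), array([404.18878361,  -6.49287539,  46.        ])] 90.52519452172643
[array([398.12013557,  92.04454037,  28.        ])]
```

```bash
python3 - <<'E'
from h import *
q=down(-0.40)
bot.move_ptp([472,304.5,140],q); bot.pause(.15)
st=bot.read_state(); im=bot.camera("wrist"); C=cam("wrist",st)
cv2.imwrite("pics/w2.png",im[:,:,::-1])
hsv=cv2.cvtColor(im,cv2.COLOR_RGB2HSV)
m=((hsv[...,1]<70)&(hsv[...,2]>25)).astype(np.uint8)*255; 
np.savez("w2.npz",im=im,**{k:st[k] for k in("tcp_pos","eef_rot")})
for z in (40,80):
    a=np.array([[52,32],[52,-32],[-52,-32],[-52,32]]) if z==40 else np.array([[40,14],[40,-14],[-40,-14],[-40,14]])
    c,s=np.cos(-.4),np.sin(-.4)
    print(z,[proj(C,np.r_[np.array([472,304.5])+np.array([[c,-s],[s,c]])@p,z]).round().tolist() for p in a])
E
```

```text
40 [[280.0, 133.0], [365.0, 133.0], [361.0, 259.0], [285.0, 259.0]]
80 [[301.0, 156.0], [344.0, 156.0], [343.0, 268.0], [303.0, 268.0]]
```

View pics/w2.png

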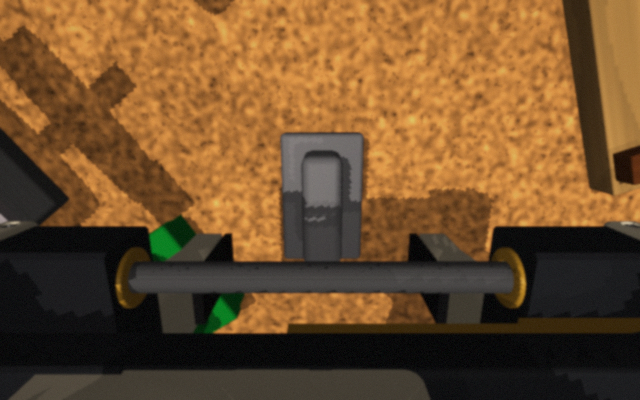

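Predicted corners match the picture (body 283–363 columns, 133–259 rows). Grasping now, then viewing the board.

```bash
python3 - <<'E'
from h import *
bot.line_to([472,304.5,46],100); bot.move_gripper(15,45); st=bot.read_state(); print(st["width"],st["finger_force"],st["contact_force"],st["tcp_pos"])
bot.line_to([472,304.5,200],200); st=bot.read_state(); print(st["t"],st["width"],st["contact_force"])
for i,(x,y,z) in enumerate(((415,35,230),(600,25,230))):
    bot.move_ptp([x,y,z],down(-0.1)); bot.pause(.15)
    st=bot.read_state(); im=bot.camera("wrist"); np.savez(f"b{i}.npz",im=im,**{k:st[k] for k in("tcp_pos","eef_rot")})
    cv2.imwrite(f"pics/b{i}.png",im[:,:,::-1]); print(st["t"],st["width"],st["contact_force"])
E
```

```text
27.671743613740578 44.997212290763855 [-0.07245086  0.67080907  0.24082171] [472.08109044 304.59878259  45.99501273]
7.3583 28.16049654143444 [ 0.3511527   0.19572491 -3.11675145]
8.5833 27.598526263599094 [ 0.06422177  0.04959915 -2.6950999 ]
9.55 27.52183609975191 [ 0.29297938 -0.21518784 -3.16497287]
```

View pics/b0.png

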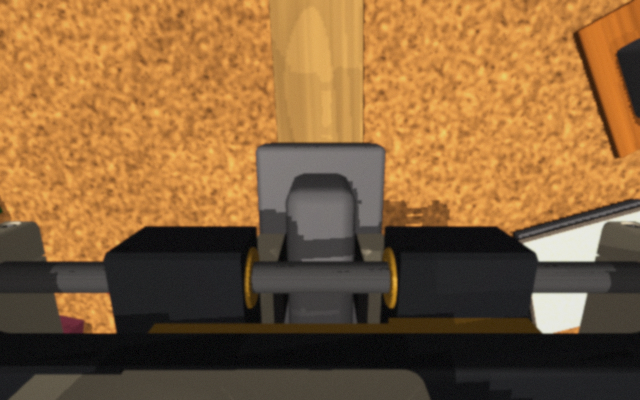

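View pics/b1.png

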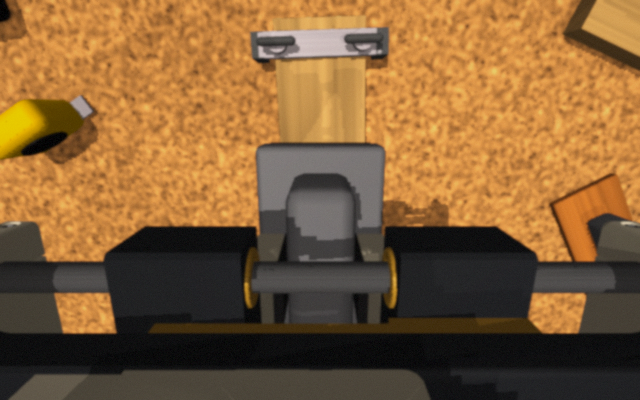

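The first view (b0) shows the bare board running up from behind the held block, with edges at about columns 274 and 363; the batten is hidden. The second (b1) shows the clamp strap at rows 28–61, columns 253–387, with board edges at about 278 and 365.

```bash
python3 - <<'E'
from h import *
def edges(im,rows,cl,cr,w=14):
    g=cv2.GaussianBlur(cv2.cvtColor(im,cv2.COLOR_RGB2LAB).astype(np.float32),(5,15),0)
    out=[]
    for r in rows:
        dv=np.abs(np.gradient(g[r],axis=0)).sum(1)
        out.append((r,cl-w+np.argmax(dv[cl-w:cl+w]),cr-w+np.argmax(dv[cr-w:cr+w])))
    return np.array(out)
mids=[]
for n,rows in (("b0",range(10,130,10)),("b1",range(75,136,6))):
    d=np.load(n+".npz");C=cam("wrist",d)
    E=edges(d["im"],rows,275 if n=="b0" else 278,364)
    L=np.array([onz(C,(c,r),28)[:2] for r,c,_ in E]);Rr=np.array([onz(C,(c,r),28)[:2] for r,_,c in E])
    print(n,"width",np.median(L[:,1]-Rr[:,1]),"L",L[[0,-1]].round(1).tolist(),"R",Rr[[0,-1]].round(1).tolist())
    mids+=list((L+Rr)/2)
M=np.array(mids); p=np.polyfit(M[:,0],M[:,1],1); print("axis yaw",np.arctan(p[0]),"y at 440,660",np.polyval(p,[440,660]),"resid",np.std(M[:,1]-np.polyval(p,M[:,0])))
# strap edge at board: column profile
g=cv2.GaussianBlur(d["im"],(9,3),0).astype(int)
for r in range(20,76,2): print(r,g[r,320].tolist(),g[r,300].tolist(),end=" | ")
print()
for r in (18,28,31,56,60,62): print(r,onz(C,(320,r),28).round(1),onz(C,(320,r),36).round(1))
# batten from w1
d=np.load("w1.npz");C=cam("wrist",d)
for px in ((527,104),(620,60),(534,123),(627,76)): print(px,onz(C,px,46).round(1))
E
python3 - <<'E'
import cv2
a=cv2.imread("pics/b1.png")[0:90,220:420]; b=cv2.imread("pics/w1.png")[40:150,480:640]
a=cv2.resize(a,None,fx=4,fy=3,interpolation=cv2.INTER_CUBIC);b=cv2.resize(b,(800,300),interpolation=cv2.INTER_CUBIC)
import numpy as np;cv2.imwrite("pics/crop.png",np.vstack([a,b]))
E
```

```text
b0 width 91.16808175960344 L [[579.2, 70.7], [476.7, 77.0]] R [[570.0, -19.6], [467.7, -12.6]]
b1 width 91.04788129133472 L [[704.6, 59.7], [645.4, 64.6]] R [[695.1, -34.1], [636.4, -24.1]]
axis yaw -0.07109708451210717 y at 440,660 [35.43396517 19.76619856] resid 2.3039436250369985
20 [229, 178, 96] [215, 163, 87] | 22 [230, 179, 97] [215, 162, 87] | 24 [230, 179, 97] [214, 162, 87] | 26 [230, 179, 97] [213, 162, 87] | 28 [221, 175, 111] [209, 160, 95] | 30 [206, 182, 167] [201, 174, 152] | 32 [202, 187, 186] [206, 191, 189] | 34 [200, 185, 185] [205, 190, 189] | 36 [203, 187, 187] [206, 192, 191] | 38 [205, 190, 189] [208, 193, 192] | 40 [208, 192, 191] [211, 196, 195] | 42 [206, 190, 189] [209, 193, 192] | 44 [207, 191, 190] [205, 189, 189] | 46 [206, 191, 190] [192, 178, 177] | 48 [205, 188, 188] [182, 167, 167] | 50 [204, 188, 187] [187, 172, 172] | 52 [207, 191, 190] [202, 187, 186] | 54 [197, 183, 181] [208, 194, 193] | 56 [138, 122, 113] [164, 150, 147] | 58 [141, 106, 63] [123, 95, 68] | 60 [207, 156, 84] [165, 121, 64] | 62 [227, 175, 94] [213, 161, 86] | 64 [228, 176, 95] [219, 166, 90] | 66 [227, 175, 94] [219, 166, 90] | 68 [227, 174, 94] [219, 167, 89] | 70 [226, 173, 93] [219, 166, 89] | 72 [226, 173, 93] [215, 163, 88] | 74 [224, 172, 92] [207, 155, 83] | 
18 [751.7  10.5  28. ] [749.9  10.7  36. ]
28 [743.   11.4  28. ] [741.4  11.6  36. ]
31 [740.3  11.7  28. ] [738.8  11.8  36. ]
56 [717.8  14.   28. ] [716.8  14.1  36. ]
60 [714.2  14.4  28. ] [713.2  14.4  36. ]
62 [712.3  14.6  28. ] [711.4  14.6  36. ]
(527, 104) [417.5  83.1  46. ]
(620, 60) [404.3  -6.4  46. ]
(534, 123) [397.   85.3  46. ]
(627, 76) [387.   -6.5  46. ]
```

View pics/crop.png

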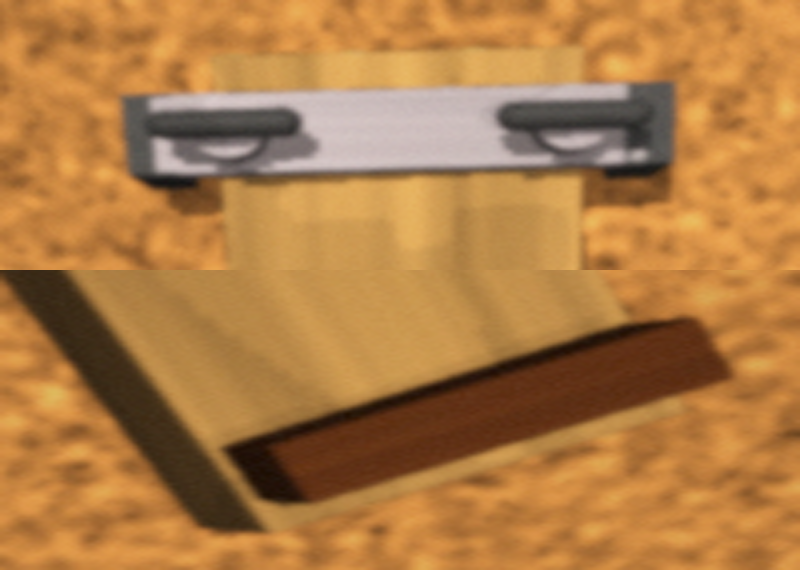

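```bash
python3 - <<'E'
from h import *
d=np.load("b1.npz");C=cam("wrist",d);c,s=np.cos(-.1),np.sin(-.1)
print([proj(C,d["tcp_pos"]+np.r_[np.array([[c,-s],[s,c]])@p,-6]).round(1).tolist() for p in ([52,32],[52,-32])],"seen (258,144),(384,144)")
d=np.load("w1.npz");C=cam("wrist",d)
print("batten",np.mean([onz(C,p,46) for p in ((534,104),(618,57.6),(626.6,79.6),(541,124))],axis=0))
Y=lambda x:19.8-0.071*(x-660)
x=653.5
bot.move_ptp([x,Y(x),110],down(-0.07)); bot.line_to([x,Y(x),80],80); bot.pause(.2)
st=bot.read_state(); print(st["t"],st["tcp_pos"],st["contact_force"])
for z in (76,74,72,70):
    bot.line_to([x,Y(x),z],20); bot.pause(.1)
    st=bot.read_state(); print(z,st["tcp_pos"].round(2),st["contact_force"].round(2),st["moment"].round(2))
    if st["contact_force"][2]>3: break
print(st["t"],st["width"])
im=bot.camera("wrist");cv2.imwrite("pics/c0.png",im[:,:,::-1])
E
```

```text
[[254.2, 145.8], [386.7, 145.6]] seen (258,144),(384,144)
batten [399.34019003  36.69991099  46.        ]
10.9167 [653.86168479  20.32629076  80.4693093 ] [-0.09877846 -0.24228639 -2.97824492]
76 [653.52  20.26  75.98] [-0.01 -0.44 -3.62] [-0.09  0.13 -0.04]
74 [653.67  20.29  74.07] [ 0.74  0.32 -2.41] [-0.1   0.02  0.01]
72 [653.72  20.28  72.42] [-0.72  0.21  2.2 ] [ 0.01  0.44 -0.  ]
70 [653.73  20.3   70.19] [0.11 0.5  3.75] [-0.    0.41 -0.01]
12.4167 27.704528925198748
```

View pics/c0.png

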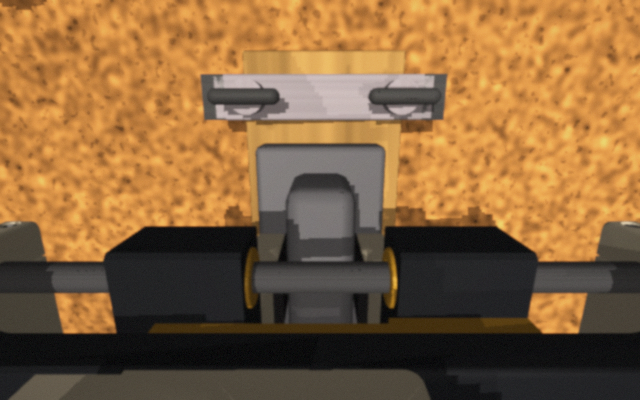

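The picture shows the block pressed on the board just short of the clamp. The strap's near edge is at row 121, the block's front edge at row 144, and the board edges at columns 247 and 401.

```bash
python3 - <<'E'
from h import *
st=bot.read_state();C=cam("wrist",st)
a=onz(C,(321,119.5),33);b=onz(C,(321,144),st["tcp_pos"][2]-6);print("gap",a,b,a[0]-b[0], "board mid",(onz(C,(247.5,135),28)+onz(C,(401,135),28))/2)
p0=st["tcp_pos"]
x=653.5;Y=lambda x:19.8-0.071*(x-660)
for z in (68,66.2):
    bot.line_to([x,Y(x),z],20); bot.pause(.15)
    F=[]
    for _ in range(5): bot.pause(.02); st=bot.read_state(); F.append(st["contact_force"])
    print(z,st["tcp_pos"].round(2),np.mean(F,0).round(2),np.std(F,0).round(2),st["moment"].round(2))
E
```

```text
gap [716.80895401  15.54164011  33.        ] [706.39252316  16.30931527  64.18175606] 10.416430855664203 board mid [707.69903747  14.29467651  28.        ]
68 [653.7   20.27  68.18] [-0.14  0.69  4.73] [0.6  0.48 0.53] [0.07 0.25 0.03]
66.2 [653.71  20.3   66.42] [0.08 0.53 5.24] [0.25 0.52 0.73] [0.1  0.23 0.01]
```

```bash
python3 - <<'E'
from h import *
Y=lambda x:19.8-0.071*(x-660)
xs=np.linspace(653.5,475.5,7)[1:]; z=66.0
for i,x in enumerate(xs):
    bot.line_to([x,Y(x)-min(1.5,.5*(i+1)),z],40)
    F=[]
    for _ in range(3): st=bot.read_state(); F.append(st["contact_force"]); bot.pause(.01)
    f=np.mean(F,0); print(round(st["t"],2),st["tcp_pos"].round(2),f.round(2),st["moment"].round(2),round(st["width"],2))
    if not 2<f[2]<9: print("force off"); break
    z=float(np.clip(z+66.2-st["tcp_pos"][2],65.2,66.8))
im=bot.camera("wrist");cv2.imwrite("pics/e0.png",im[:,:,::-1])
im=bot.camera("top");cv2.imwrite("pics/etop.png",cv2.resize(im[80:260,240:440],(800,600))[:,:,::-1])
im=bot.camera("side");cv2.imwrite("pics/eside.png",cv2.resize(im[120:250,190:400],(800,495),interpolation=cv2.INTER_CUBIC)[:,:,::-1])
E
```

```text
14.34 [625.34  22.19  66.84] [3.16 0.51 5.24] [ 0.18 -0.89  0.11] 27.91
15.26 [595.68  23.84  66.17] [3.06 1.12 4.36] [ 0.05 -0.89  0.01] 27.79
16.18 [566.03  25.52  66.18] [3.24 0.63 4.94] [ 0.1  -0.87  0.04] 27.53
17.09 [536.34  27.66  66.18] [3.39 1.08 5.58] [ 0.13 -0.8   0.05] 27.61
18.01 [506.66  29.83  66.16] [2.99 1.28 5.04] [ 0.14 -0.88  0.05] 27.97
18.93 [476.97  31.97  66.16] [2.7  1.68 4.62] [ 0.21 -0.75  0.05] 27.23
```

View pics/eside.png

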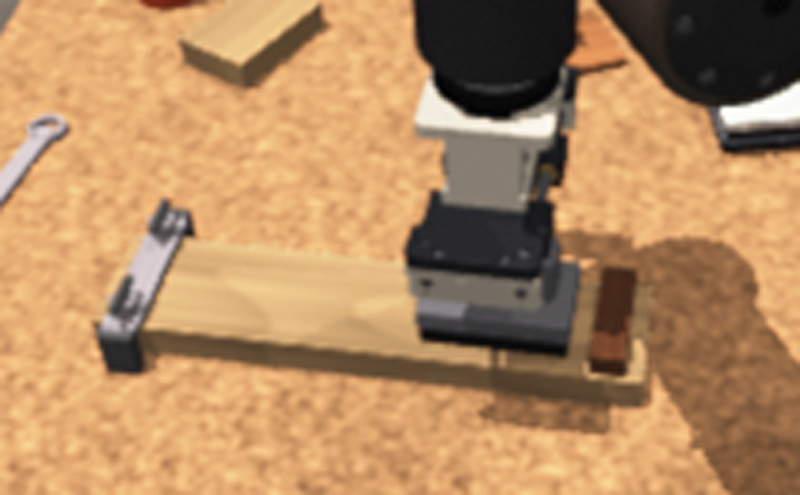

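The side crop shows the block on the board with the batten about 20 px (roughly 14 mm) from its end. The sweep force stayed near 5 N at the wrist plus about 3 N of weight. I'll ease up until the sole is almost free, then release.

```bash
python3 - <<'E'
from h import *
p=bot.read_state()["tcp_pos"]
bot.line_to([p[0],p[1],73.2],15); bot.pause(.2); st=bot.read_state(); print(st["tcp_pos"],st["contact_force"])
bot.move_gripper(85); bot.pause(.3)
bot.line_to([p[0],p[1],200],120); bot.pause(.3)
st=bot.read_state();im=bot.camera("wrist"); C=cam("wrist",st); print(st["t"],st["tcp_pos"],st["contact_force"],st["width"])
np.savez("f.npz",im=im,**{k:st[k] for k in("tcp_pos","eef_rot")})
s=bot.camera("side")[120:260,180:400]
cv2.imwrite("pics/fin.png",np.vstack([cv2.resize(im[100:300],(800,250)),cv2.resize(s,(800,345))[:,:]])[:,:,::-1])
E
```

```text
[476.92707384  31.97744919  73.10345332] [ 3.90290315 -0.01934595  2.0690367 ]
22.8333 [476.84971431  31.94717823 199.63203716] [-0.31065439 -0.79575797 -0.35246995] 84.9455545566612
```

View pics/fin.png

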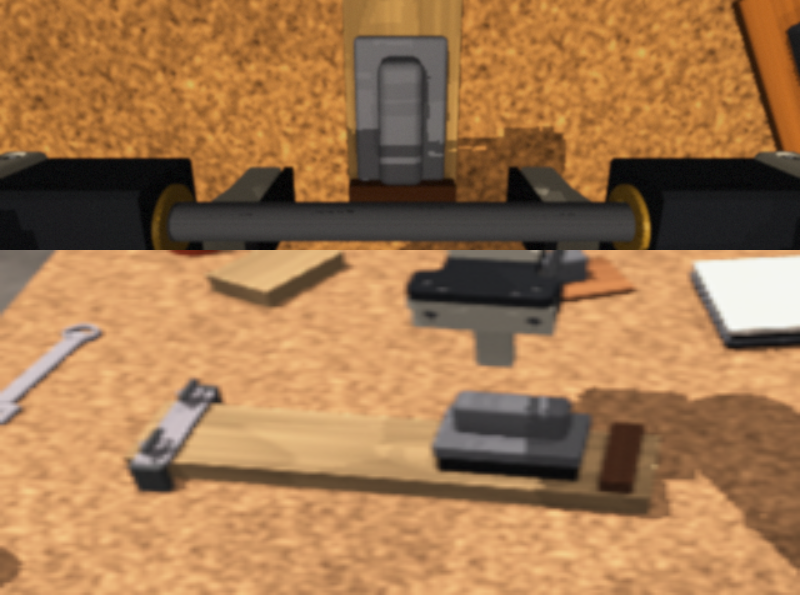

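The block stands free on the board, centred across its width, with a gap of about 12 mm to the batten. Handing in.

```bash
python3 -c "
from plant import bot
print(bot.close_job(), bot.read_state()['t'])"
```

```text
the job is handed in; nothing more can be done
the job is handed in; nothing more can be done
```

The job is handed in, well inside the 48 s (clock at 22.8 s at the last check): I set the block about 10 mm from the clamp, pressed the sole about 8 mm in, swept it along the board at that pressure, and left it standing free about 12 mm from the batten.

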